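# Nest the clean rearing cups and cap the stack

## Robot

A 6-joint arm with a two-finger parallel gripper is mounted at the origin on a cart in front of the work surface, level with it; the furniture and walls round the work are solid. World frame = base frame: x ahead of the robot, y to its left, z up, the work surface at z = 0. Lengths are in mm, angles in rad, forces in N, time in s.
With the tool pointing down it reaches from about 350 to 950 mm from the base axis. Payload 17.4 kg.
Tool frame: the origin (TCP) lies at the very end of the fingers, on their centre line; the grasp point (between the pads) lies 19 mm behind it; z points along the fingers, y is the line along which they close (so a half turn about z gives the same grasp; the last joint's range is limited). The gripper opens to 93 mm and grips with 3 to 60 N. Pads are 15 mm wide; open, the fingers measure 128 mm over their backs; the gripper's body (75 mm by 188 mm) begins 65 mm behind the grasp point.
Start: joints at [1.103, 0.116, 1.442, -0, 1.584, -0.038], TCP at [281.273, 613.61, 218.646] pointing down, gripper open.
Joint ranges: [-2.83, 2.83], [-0.83, 2.19], [0.07, 2.5], [-1.14, 4.28], [0.01, 3], [-2.97, 2.97]. Speed limits (rad/s): [1.89, 1.89, 2.22, 3.14, 3.14, 3.14].

## Interface

Orientations are given as a rotation vector (axis times angle).
In Python, from station import readout, eyes, sign_off, spotter gives the robot as it stands.
- The arm moves only by the shell command python3 -m jog 'ROWS' [FORCE]. ROWS is JSON, a list of rows, each a list of 7 numbers: the shift along the tool's x, y, z in mm, then the turn, a rotation vector about the tool's x, y, z in rad, then the finger opening in mm, from 0 to 93. In form: [[dx, dy, dz, rx, ry, rz, gripper], ...]. A call has 1 to 5 rows; each row shifts and turns the commanded pose from where the row before left it, along the tool's axes as they then stand; what a row does not reach is not made up. A row lasts 1/10 s, in which the tool goes at most 50 mm and 8.59 degrees, less where a joint would pass 70% of its speed; a pose out of reach is approached as far as the arm can. A call with a gripper value outside its range is refused whole. The fingers move at their own pace and stop on an object; FORCE is the grip in N (left out, the last holds). Time passes only in rows, so rows that do not move let the fingers close. It gives the time, the measured TCP pose, the force, the opening and the grip force at its end, in the units of the state.
- readout.get_state(): the state, without advancing time (a new reading comes with each control period).
- eyes.camera(name): name is "side" or "top" or "wrist"; returns a dict with "img" (384x512x3 uint8, red, green, blue), "camera_matrix" (3x3 intrinsics, pixels), "rvec" (rotation vector, rad) and "tvec" (3), from world to camera coordinates, as OpenCV has them. Camera axes: x right, y down, z forward; pixel columns grow to the right and rows downward; lengths in mm; the calibration is good to about 2 mm. A picture is of the moment at which its call begins. There is no depth.
- sign_off(): hands the job in; it is judged then, once.
Trained networks look in the newest picture that a camera, given by its name, has taken for a name from the list of things; names that differ only in an ending like _2 or _b are one class to them, and where a whole thing is asked for, a point or a joint stands for the part that bears it (a point fixed in the world has none). Each returns a list of dicts, best first, with "p" (0 to 1); they miss things now and then, are a little off and sometimes report something else, mostly with a low value. They report only what shows in the picture. A call takes as long as a camera call. They do not tell look-alikes from the thing itself.
- spotter.regions_of(camera, label): "region" (384x512 bool, what is visible of it) and "uv" ([column, row] in pixels, amid what is visible of it).
The state is a dict: "time": time; "qpos": joint angles; "qvel": joint speeds; "effort": joint torques, N m; "ee_pos": TCP position; "tool_rot": TCP orientation; "force": force on the tool from outside, world axes, zero at the start; "ft_torque": the same for the moment, N m; "width": opening from 0.0 (shut) to 1.0 (fully open); "gripper_force": force on a finger pad.
Only numpy, scipy, OpenCV 4.12 (cv2) and the standard library are available. Lean on these libraries where they do the work, as an engineer would, in place of code of your own. Each camera call takes 0.05 s, during which the arm holds its last target. There are 200 camera calls.

## Task

The small rearing cups are clean and dry: put them away as one upright, dust-proof stack in the clear dish. Stand the cup that has fallen over back on its foot on the bench and let go of it, so that it can be taken by its collar from above; nest it and the other free cup, in either order, fully home in the cup that stands in the dish, then close the top cup with the lid. Set everything down gently, do not drop it, and leave the canister, the hygrometer and the label roll where they are.

Things in the scene. Friction and masses are not known exactly. Their poses are not given: they have to be found in the camera images.
- dish: clear shallow round dish, 114 mm across, 11 mm high, fixed on the bench; origin at the centre of its underside, z up. Its flat inner floor (90 mm across) lies 2 mm above the bench. The stack is built in it
- cup_base: milky white cup standing in the dish: bottom of the stack. All 3 cups are alike: 62 mm high, foot 36 mm across, body tapering to 56 at 44 mm height, then a straight collar 66 across up to the mouth (60 inside, 55 at 42 mm height); walls 2 to 3 mm. Origin: centre of the foot's underside; z along the axis to the mouth. Fully nested, the collar sits on the rim below, origin 18 mm above the other's
- cup_loose: milky white cup like cup_base, upright on the bench. Once nested, only the 18 mm high collar of a cup is exposed; it has about 2 mm play sideways in the cup below
- cup_fallen: milky white cup like cup_base, lying on its side on the bench: it rests on the edge of its foot and on its collar, so its axis (z, towards the mouth) climbs about 18 degrees above level. Put on the bench within about 15 degrees of upright it settles onto its foot by itself
- cup_lid: milky white round lid lying on the bench right way up. From below: a plug 55 mm across, 6 mm deep, that enters a cup's mouth; a flange 67 mm across, 3 mm thick, that rests on the rim; a ribbed vent cap to hold it by, 24 mm across, from 9 to 24 mm height. Origin: centre of the plug's underside, z up. Closed, it lies 56 mm above the origin of the cup
- canister: bystander: square clear canister with a brown lid, 68 x 58 x 113 mm, upright; origin at the centre of its underside
- gauge: bystander: round grey hygrometer lying flat, 60 mm across, 19 mm high; origin at the centre of its underside
- roll: bystander: roll of blank paper labels lying flat, 55 mm across, 25 mm high; origin at the centre of its underside
Not all that is in view belongs to the job. Leave any pink or red look-alike of the dish alone. What is shaped like the cup_lid but pink is not meant.

How it is judged:
By the outcome, as a careful person would: the job done as asked, in the order asked, and still so for the second after the job is handed in, with the robot touching nothing.
It also fails if it takes over 72 s, if anything falls off the work surface, if the arm or the gripper's body presses on something with over 40 N, if the wrist force passes 120 N, or if a joint passes its speed limit or range.

## Working session

There is one attempt and no reset: what is moved stays moved. The work goes in short steps, Python scripts to look and compute and a shell command to move; the robot and the scene stay as the last step left them, time stands still between calls to the robot, and variables do not carry over. Pictures are saved under pics/ and viewed, at most 10 in all, crops included, and the job is handed in when it is done.

```bash
mkdir -p pics; cat > h.py <<'E'
import numpy as np, cv2
from station import readout, eyes, spotter
def shot(name,fn=None):
    c=eyes.camera(name)
    if fn: cv2.imwrite('pics/'+fn,c['img'][:,:,::-1])
    return c
def ray(c,uv):
    K=np.array(c['camera_matrix'],float);R=cv2.Rodrigues(np.array(c['rvec'],float))[0];t=np.array(c['tvec'],float).ravel()
    d=R.T@np.linalg.solve(K,[uv[0],uv[1],1.]);o=-R.T@t
    return o,d
def atz(c,uv,z):
    o,d=ray(c,uv);return o+d*(z-o[2])/d[2]
def proj(c,P):
    return cv2.projectPoints(np.array(P,float).reshape(-1,1,3),np.array(c['rvec'],float),np.array(c['tvec'],float),np.array(c['camera_matrix'],float),None)[0].reshape(-1,2)
E
python3 - <<'E'
from h import *
np.set_printoptions(precision=1,suppress=True)
ims=[]
for n in ['top','side']:
    c=shot(n);ims.append(c['img'][:,:,::-1])
    o,_=ray(c,[256,192]);print(n,o)
    for l,z in [('dish',5),('cup_base',62),('cup_lid',12),('canister',113),('gauge',19),('roll',25)]:
        for r in spotter.regions_of(n,l)[:5]:
            m=r['region'];ys,xs=np.nonzero(m)
            print(n,l,round(r['p'],2),np.array(r['uv']),m.sum(),xs.min(),xs.max(),ys.min(),ys.max(),atz(c,r['uv'],z))
for n,i in zip(['t0','s0'],ims): cv2.imwrite(f'pics/{n}.png',cv2.resize(i,(800,600)))
s=readout.get_state();print(s)
E
```

```text
top [ 284.3  -77.7 1152.7]
top dish 0.8 [315.2 210. ] 938 302 345 189 231 [ 461.9 -236.     5. ]
top dish 0.69 [366.8 264.3] 1414 344 386 242 285 [ 317.3 -361.7    5. ]
top dish 0.64 [272.6 167.8] 1315 253 294 147 186 [ 579.5 -127.1    5. ]
top dish 0.63 [330.2 208.5] 566 316 342 197 223 [ 464.9 -275.8    5. ]
top dish 0.25 [294.1 121.7] 336 284 303 110 131 [ 708.9 -190.3    5. ]
top cup_base 0.77 [332.7 209.9] 575 316 343 197 223 [ 452.3 -272.    62. ]
top cup_lid 0.79 [214.8 170.2] 467 205 229 158 181 [574.9  28.1  12. ]
top canister 0.67 [154.7 125.2] 865 138 168 108 143 [668.4 167.9 113. ]
top gauge 0.98 [373.1 210.5] 436 360 383 200 222 [ 454.8 -384.8   19. ]
top roll 0.6 [291.  122.1] 352 284 303 110 131 [ 700.6 -180.    25. ]
side [  302.6 -1114.1   740.2]
side dish 0.96 [270.3 242.7] 615 238 281 227 254 [ 484.6 -276.7    5. ]
side dish 0.92 [209.7 276.9] 1135 184 232 258 291 [ 322.3 -364.6    5. ]
side dish 0.61 [291.3 205.5] 748 273 313 193 216 [ 576.8 -132.8    5. ]
side cup_base 0.56 [258.1 229.2] 653 242 270 216 247 [ 452.3 -286.6   62. ]
side cup_lid 0.68 [320.5 179.5] 188 310 330 176 186 [695.  -30.4  12. ]
side cup_lid 0.51 [281.7 178.1] 220 269 289 171 183 [581.7   3.   12. ]
side canister 0.69 [300.6 135.8] 635 290 310 118 155 [657.6  73.6 113. ]
side canister 0.23 [270.2 243.9] 514 238 281 229 253 [ 456.8 -403.5  113. ]
side gauge 0.78 [267.  271.7] 477 255 280 262 284 [ 452.1 -389.9   19. ]
side roll 0.7 [345.7 210.7] 313 333 353 201 218 [ 706.3 -214.1   25. ]
{'time': 0.7, 'qpos': array([ 1.1,  0.1,  1.4, -0. ,  1.6, -0. ]), 'qvel': array([-0.,  0., -0., -0.,  0., -0.]), 'effort': array([ -0. , -72.1, -62.3,   0.1,   0. ,  -0. ]), 'ee_pos': array([281.3, 613.6, 218.6]), 'tool_rot': array([ 0.7,  3.1, -0. ]), 'force': array([-0.1,  0. ,  0.5]), 'ft_torque': array([-0., -0.,  0.]), 'gripper_force': 0.0, 'width': 0.9997128932223827}
```

View pics/t0.png

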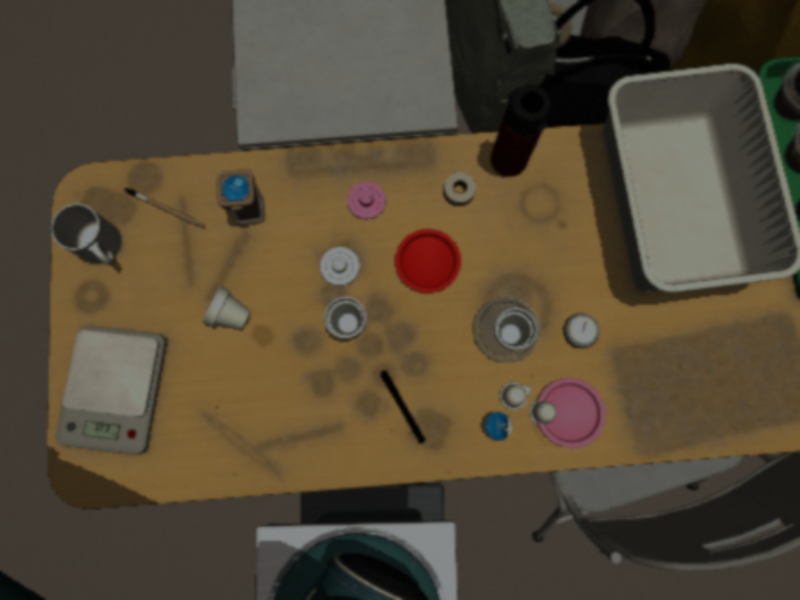

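View pics/s0.png

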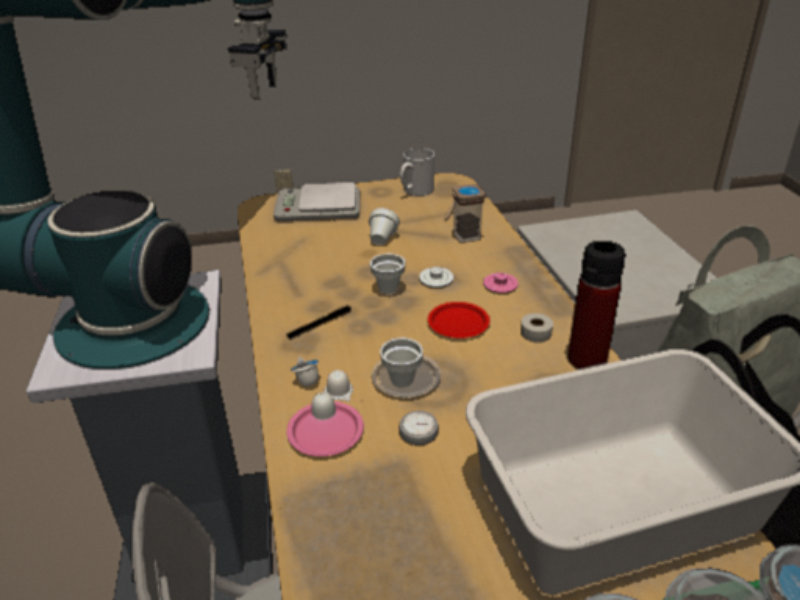

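Top view (800x600 pixels): dish at (506,330) holding cup_base at (515,327), loose cup at (346,318), fallen cup at (227,310) with its mouth to the left, white lid at (340,265).

Look-alikes:
- **Lid:** the white one at (340,265) is wanted; the pink one at (366,200) is a decoy.
- **Dish:** the clear one at (506,330) is wanted; red (428,260) and pink (570,412) are decoys.
- **Cups:** the mug (85,232) and the egg cups (515,395) and (545,412) are not cups for this job.

Next I check these in a close crop.

```bash
python3 - <<'E'
from h import *
np.set_printoptions(precision=1,suppress=True)
for n in ['top','side']:
    c=shot(n)
    if n=='top': cv2.imwrite('pics/t1.png',cv2.resize(c['img'][140:240,120:350,::-1],(782,340),interpolation=cv2.INTER_CUBIC))
    for l in ['cup_loose','cup_fallen']:
        for r in spotter.regions_of(n,l)[:3]:
            m=r['region'];ys,xs=np.nonzero(m)
            print(n,l,round(r['p'],2),np.array(r['uv']),m.sum(),xs.min(),xs.max(),ys.min(),ys.max(),atz(c,r['uv'],30))
s=readout.get_state();print(s['time'],cv2.Rodrigues(s['tool_rot'])[0])
c=eyes.camera('wrist');o,d=ray(c,[256,192]);R=cv2.Rodrigues(s['tool_rot'])[0]
print('wristcam in tool',R.T@(o-s['ee_pos']),R.T@d,c['camera_matrix'],R.T@cv2.Rodrigues(c['rvec'])[0].T)
E
```

```text
top cup_loose 0.59 [294.3 121.5] 323 284 303 110 131 [ 700.2 -188.4   30. ]
top cup_loose 0.56 [224.1 199. ] 570 207 233 190 216 [492.6   2.6  30. ]
top cup_fallen 0.93 [142.9 197.5] 491 130 159 183 209 [501.7 214.   30. ]
side cup_loose 0.9 [248.1 172.9] 437 237 258 162 187 [481.7  26.6  30. ]
side cup_loose 0.74 [255.4 231.2] 612 244 269 216 247 [ 451.1 -253.9   30. ]
side cup_fallen 0.82 [246.6 143.7] 373 236 255 133 156 [509.5 214.7  30. ]
side cup_fallen 0.4 [302.  134.2] 751 289 311 117 155 [712.7 241.6  30. ]
1.0 [[-0.9  0.4 -0. ]
 [ 0.4  0.9  0. ]
 [ 0.   0.  -1. ]]
wristcam in tool [  76.7   -0.3 -167.2] [-0.3 -0.   1. ] [[335.5   0.  263.6]
 [  0.  335.5 195.2]
 [  0.    0.    1. ]] [[ 0.  -1.  -0.3]
 [ 1.   0.  -0. ]
 [ 0.  -0.3  1. ]]
```

View pics/t1.png

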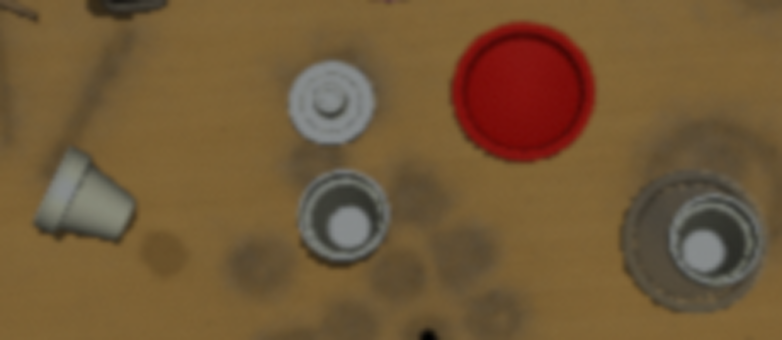

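The crop confirms the white lid at crop (331,101), the loose cup at (345,217), cup_base in the clear dish at (716,238), and the fallen cup. The fallen cup's mouth is at about (60,190) and its foot at about (122,220), so its axis points towards +y and +x.

```bash
cat >> h.py <<'E'
from scipy.spatial.transform import Rotation as Ro
np.set_printoptions(precision=1,suppress=True)
def Rt(az,tilt=0):
    """tool pointing down, tool x at azimuth az (deg), then tilt (deg) about tool y"""
    a=np.radians(az);x=np.array([np.cos(a),np.sin(a),0]);z=np.array([0,0,-1.])
    return np.column_stack([x,np.cross(z,x),z])@Ro.from_euler('y',tilt,degrees=True).as_matrix()
def plan(p,R,n,p0=None,R0=None,grip=93):
    s=readout.get_state()
    p0=s['ee_pos'] if p0 is None else np.array(p0,float); R0=Ro.from_rotvec(s['tool_rot']).as_matrix() if R0 is None else R0
    w=Ro.from_matrix(R0.T@R).as_rotvec()
    print('dist/row',np.linalg.norm(np.array(p)-p0)/n,'deg/row',np.degrees(np.linalg.norm(w))/n)
    for k in range(n):
        d=(R0@Ro.from_rotvec(w*k/n).as_matrix()).T@(np.array(p)-p0)/n
        print([round(float(v),1) for v in d]+[round(float(v),3) for v in w/n]+[grip])
E
python3 - <<'E'
from h import *
c=shot('top')
P=[atz(c,[120+u/3.4,140+v/3.4],z) for u,v,z in [(60,192,34),(122,222,17),(331,101,12),(345,217,62),(716,238,64)]]
print(*P); a=P[0]-P[1];print(np.degrees(np.arctan2(a[1],a[0])),np.linalg.norm(a))
s=readout.get_state();print(s['ee_pos'])
plan([P[0][0],P[0][1],180],Rt(63),15)
E
```

```text
[503.9 226.7  34. ] [482.5 182.7  17. ] [576.1  21.2  12. ] [474.5   7.1  62. ] [ 451.8 -266.4   64. ]
64.03627691908109 51.77263454188928
[281.3 613.6 218.7]
dist/row 29.873948657483258 deg/row 6.1584368705170345
[-24.2, -17.3, 2.6, 0.0, -0.0, 0.107, 93]
[-26.0, -14.6, 2.6, 0.0, -0.0, 0.107, 93]
[-27.4, -11.7, 2.6, 0.0, -0.0, 0.107, 93]
[-28.5, -8.7, 2.6, 0.0, -0.0, 0.107, 93]
[-29.2, -5.6, 2.6, 0.0, -0.0, 0.107, 93]
[-29.7, -2.4, 2.6, 0.0, -0.0, 0.107, 93]
[-29.8, 0.8, 2.6, 0.0, -0.0, 0.107, 93]
[-29.5, 4.0, 2.6, 0.0, -0.0, 0.107, 93]
[-28.9, 7.1, 2.6, 0.0, -0.0, 0.107, 93]
[-28.0, 10.2, 2.6, 0.0, -0.0, 0.107, 93]
[-26.7, 13.1, 2.6, 0.0, -0.0, 0.107, 93]
[-25.2, 15.9, 2.6, 0.0, -0.0, 0.107, 93]
[-23.3, 18.5, 2.6, 0.0, -0.0, 0.107, 93]
[-21.2, 20.9, 2.6, 0.0, -0.0, 0.107, 93]
[-18.8, 23.1, 2.6, 0.0, -0.0, 0.107, 93]
```

```bash

python3 -m jog '[[-24,-17,3,0,0,0.107,93],[-26,-15,3,0,0,0.107,93],[-27,-12,3,0,0,0.107,93],[-28,-9,3,0,0,0.107,93],[-29,-6,3,0,0,0.107,93]]'
python3 -m jog '[[-30,-2,3,0,0,0.107,93],[-30,1,3,0,0,0.107,93],[-30,4,3,0,0,0.107,93],[-29,7,3,0,0,0.107,93],[-28,10,3,0,0,0.107,93]]'
python3 -m jog '[[-27,13,3,0,0,0.107,93],[-25,16,3,0,0,0.107,93],[-23,18,3,0,0,0.107,93],[-21,21,3,0,0,0.107,93],[-19,23,0,0,0,0.107,93]]'
python3 -m jog '[[0,0,0,0,0,0,93]]'
python3 - <<'E'
from h import *
c=shot('wrist','w1.png');s=readout.get_state();print(s['time'],s['qpos'],s['ee_pos'])
for l in ['cup_fallen','cup_loose']:
  for r in spotter.regions_of('wrist',l)[:3]:
    m=r['region'];print(l,r['p'],r['uv'],m.sum())
    cn=max(cv2.findContours(m.astype(np.uint8),0,1)[0],key=cv2.contourArea)
    W=np.array([atz(c,p,25)[:2] for p in cn[:,0]]);print(cv2.minAreaRect(W.astype(np.float32)))
E
```

```text
time: 1.6
ee_pos: [354.2, 483.6, 203.6]
tool_rot: [1.463, 2.78, 0.0]
force: [-0.8, -0.7, 0.1]
width: 0.999
gripper_force: 0.0
time: 2.1
ee_pos: [429.8, 354.0, 188.7]
tool_rot: [2.146, 2.294, 0.001]
force: [1.1, 0.2, 0.4]
width: 0.997
gripper_force: 0.0
time: 2.6
ee_pos: [504.3, 225.7, 176.4]
tool_rot: [-2.676, -1.645, 0.0]
force: [0.3, 0.5, 1.4]
width: 1.001
gripper_force: 0.0
time: 2.7
ee_pos: [505.1, 224.5, 176.6]
tool_rot: [2.677, 1.643, -0.0]
force: [-0.4, -0.4, -0.2]
width: 0.994
gripper_force: 0.0
2.75 [ 0.4 -0.1  1.8 -0.   1.5  0.8] [504.5 225.7 176.7]
cup_fallen 0.7 [263.7, 189.0] 4257
((497.1239013671875, 207.62611389160156), (82.72151947021484, 69.4052734375), 63.10326385498047)
cup_loose 0.96 [330.2, 360.2] 2002
((482.3778991699219, 0.30660247802734375), (54.30527114868164, 74.13018035888672), 63.06644821166992)
```

View pics/w1.png

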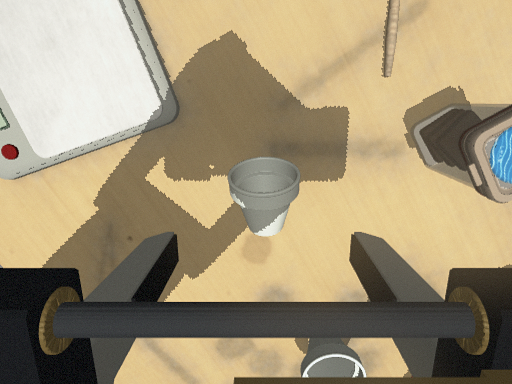

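The wrist picture shows the fallen cup with its collar at (264,178) and foot at (267,230). Its axis is nearly along tool x and it sits between the open fingers. I'll fit the cup's silhouette for a precise pose.

```bash
cat >> h.py <<'E'
from scipy.optimize import minimize
T=np.linspace(0,2*np.pi,60,endpoint=False)
def sil(c,o,ax,prof):
    ax=np.array(ax,float);u=np.cross(ax,[0.3,0.2,0.9] if abs(ax[2])<.9 else [1,0,0]);u/=np.linalg.norm(u);v=np.cross(ax,u)
    m=np.zeros((384,512),np.uint8)
    for (h0,r0),(h1,r1) in zip(prof[:-1],prof[1:]):
        P=np.vstack([np.array(o)+ax*h+r*(np.cos(T)[:,None]*u+np.sin(T)[:,None]*v) for h,r in((h0,r0),(h1,r1))])
        cv2.fillConvexPoly(m,cv2.convexHull((proj(c,P)*16).astype(np.int32)),1,shift=4)
    return m
CUP=[(0,18),(44,28),(44.1,33),(62,33)]
LID=[(6,33.5),(9,33.5),(9.1,12),(24,12)]
def fit(c,m,f,x0,step):
    m=cv2.GaussianBlur(m.astype(np.float32),(0,0),1.5)
    cost=lambda x:float(((cv2.GaussianBlur(f(x).astype(np.float32),(0,0),1.5)-m)**2).sum())
    S=np.vstack([x0]+[np.array(x0,float)+np.eye(len(x0))[i]*step[i] for i in range(len(x0))])
    r=minimize(cost,x0,method='Nelder-Mead',options=dict(initial_simplex=S,xatol=.05,fatol=.1));return r.x,r.fun/m.sum()
def fallen(x):
    a=np.radians(x[2]);e=np.radians(18.8);return [x[0],x[1],17],[np.cos(a)*np.cos(e),np.sin(a)*np.cos(e),np.sin(e)]
E
python3 - <<'E'
from h import *
c=shot('wrist');s=readout.get_state()
m=spotter.regions_of('wrist','cup_fallen')[0]['region']
x,q=fit(c,m,lambda x:sil(c,*fallen(x),CUP),[482.,183,64],[8,8,8]);print(x,q)
o,ax=fallen(x);G=np.array(o)+53*ax;print('collar',G)
R=Rt(x[2],-20);tcp=G+19*R[:,2];print('tcp',tcp)
p1=tcp-70*R[:,2];print(p1,s['ee_pos'])
plan(p1,R,4)
E
```

```text
[485.  179.2  65.3] 0.0027812753573228165Traceback (most recent call last):
  File "<stdin>", line 5, in <module>
ValueError: operands could not be broadcast together with shapes (3,) (159,)
```

```bash
python3 - <<'E'
from h import *
s=readout.get_state()
x=[485,179.2,65.3]
o,ax=fallen(x);G=np.array(o)+53*np.array(ax);print('collar',G)
R=Rt(x[2],-20);tcp=G+19*R[:,2];print('tcp',tcp)
p1=tcp-70*R[:,2];print(p1,s['ee_pos'])
plan(p1,R,4)
E
```

```text
collar [506.  224.8  34.1]
tcp [503.2 218.9  16.2]
[513.3 240.6  82. ] [503.6 227.6 176.8]
dist/row 24.034011118207435 deg/row 5.022410527107527
[4.0, 0.7, 23.7, -0.001, -0.087, -0.008, 93]
[6.0, 0.7, 23.2, -0.001, -0.087, -0.008, 93]
[8.0, 0.7, 22.6, -0.001, -0.087, -0.008, 93]
[10.0, 0.8, 21.8, -0.001, -0.087, -0.008, 93]
```

```bash

python3 -m jog '[[4,0,24,0,-0.087,-0.008,93],[6,1,23,0,-0.087,-0.008,93],[8,1,23,0,-0.087,-0.008,93],[10,1,22,0,-0.087,-0.008,93],[0,0,20,0,0,0,93]]'
python3 -m jog '[[0,0,20,0,0,0,93],[0,0,20,0,0,0,93],[0,0,10,0,0,0,93],[0,0,0,0,0,0,93]]'
python3 -c "
from h import *
print(readout.get_state()['ee_pos'],readout.get_state()['force']);c=shot('wrist','w2.png')"
```

```text
time: 3.45
ee_pos: [509.9, 235.7, 59.8]
tool_rot: [2.459, 1.582, -0.445]
force: [0.3, 0.0, -0.6]
width: 1.001
gripper_force: 0.0
time: 3.85
ee_pos: [502.3, 218.4, 14.6]
tool_rot: [2.464, 1.58, -0.44]
force: [-0.1, -0.0, 1.0]
width: 1.003
gripper_force: 0.0
[502.3 218.4  14.6] [-0.1 -0.   1. ]
```

View pics/w2.png

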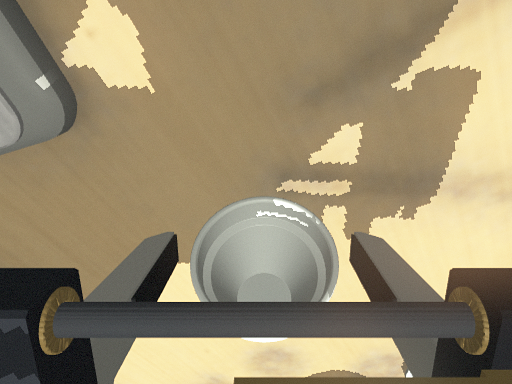

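The cup's mouth, centred at (264,270), lies between the fingertips at (170,240) and (358,240), so I close the gripper.

```bash

python3 -m jog '[[0,0,0,0,0,0,60],[0,0,0,0,0,0,60],[0,0,0,0,0,0,60],[0,0,0,0,0,0,60],[0,0,0,0,0,0,60]]' 12
python3 -m jog '[[0,0,0,0,0,0,55],[0,0,0,0,0,0,55]]' 12
```

```text
time: 4.4
ee_pos: [503.3, 218.4, 15.8]
tool_rot: [2.465, 1.578, -0.437]
force: [1.0, 0.9, 2.4]
width: 0.714
gripper_force: 12.0
time: 4.6
ee_pos: [503.3, 218.4, 15.8]
tool_rot: [2.465, 1.578, -0.437]
force: [0.9, 0.4, 3.2]
width: 0.712
gripper_force: 12.0
```

```bash
python3 - <<'E'
from h import *
s=readout.get_state();R0=Ro.from_rotvec(s['tool_rot']).as_matrix();p0=np.array([503,218.7,15.8])
print(R0.T@[0,0,20])
pl=p0+[0,0,60]
R=Rt(22,51.2);G=np.array([535,215,53+40.]);p=G+19*R[:,2];print(p)
plan(p,R,12,pl,R0,55)
E
```

```text
[ -6.8  -0.1 -18.8]
[548.7 220.5  81.1]
dist/row 3.839309824262001 deg/row 6.817246998692339
[1.5, 3.4, -1.0, -0.018, 0.098, 0.064, 55]
[1.8, 3.3, -0.8, -0.018, 0.098, 0.064, 55]
[2.1, 3.2, -0.6, -0.018, 0.098, 0.064, 55]
[2.3, 3.1, -0.3, -0.018, 0.098, 0.064, 55]
[2.5, 2.9, 0.0, -0.018, 0.098, 0.064, 55]
[2.7, 2.7, 0.3, -0.018, 0.098, 0.064, 55]
[2.8, 2.6, 0.6, -0.018, 0.098, 0.064, 55]
[2.9, 2.4, 1.0, -0.018, 0.098, 0.064, 55]
[2.9, 2.1, 1.3, -0.018, 0.098, 0.064, 55]
[2.9, 1.9, 1.6, -0.018, 0.098, 0.064, 55]
[2.8, 1.7, 1.9, -0.018, 0.098, 0.064, 55]
[2.7, 1.5, 2.2, -0.018, 0.098, 0.064, 55]
```

```bash

python3 -m jog '[[-3.4,0,-9.4,0,0,0,55],[-6.8,0,-18.8,0,0,0,55],[-6.8,0,-18.8,0,0,0,55],[-3.4,0,-9.4,0,0,0,55]]' 
python3 -m jog '[[1.5,3.4,-1,-0.018,0.098,0.064,55],[1.8,3.3,-0.8,-0.018,0.098,0.064,55],[2.1,3.2,-0.6,-0.018,0.098,0.064,55],[2.3,3.1,-0.3,-0.018,0.098,0.064,55],[2.5,2.9,0,-0.018,0.098,0.064,55]]'
python3 -m jog '[[2.7,2.7,0.3,-0.018,0.098,0.064,55],[2.8,2.6,0.6,-0.018,0.098,0.064,55],[2.9,2.4,1,-0.018,0.098,0.064,55],[2.9,2.1,1.3,-0.018,0.098,0.064,55],[2.9,1.9,1.6,-0.018,0.098,0.064,55]]'
python3 -m jog '[[2.8,1.7,1.9,-0.018,0.098,0.064,55],[2.7,1.5,2.2,-0.018,0.098,0.064,55],[0,0,0,0,0,0,55],[0,0,0,0,0,0,55]]'
python3 - <<'E'
from h import *
s=readout.get_state();print(s['qpos']);R=Ro.from_rotvec(s['tool_rot']).as_matrix();print(R,s['ee_pos'],s['ee_pos']-19*R[:,2])
c=shot('side');cv2.imwrite('pics/s2.png',cv2.resize(c['img'][90:190,190:330,::-1],(784,560)))
E
```

```text
time: 5.0
ee_pos: [503.9, 218.5, 77.6]
tool_rot: [2.465, 1.578, -0.435]
force: [0.3, 0.2, -0.9]
width: 0.716
gripper_force: 12.0
time: 5.5
ee_pos: [522.8, 219.0, 78.2]
tool_rot: [2.823, 1.256, 0.309]
force: [1.6, 0.9, 0.7]
width: 0.716
gripper_force: 12.0
time: 6.0
ee_pos: [541.7, 219.6, 80.2]
tool_rot: [-2.757, -0.739, -1.018]
force: [0.4, -0.2, 0.0]
width: 0.715
gripper_force: 12.0
time: 6.4
ee_pos: [548.9, 220.3, 80.7]
tool_rot: [-2.647, -0.523, -1.253]
force: [-0.5, -0.1, -0.3]
width: 0.711
gripper_force: 12.0
[ 0.3 -0.5  2.4  0.2  0.4  1.3]
[[ 0.6  0.4  0.7]
 [ 0.2 -0.9  0.3]
 [ 0.8 -0.  -0.6]] [548.9 220.3  80.7] [535.3 214.7  92.7]
```

View pics/s2.png

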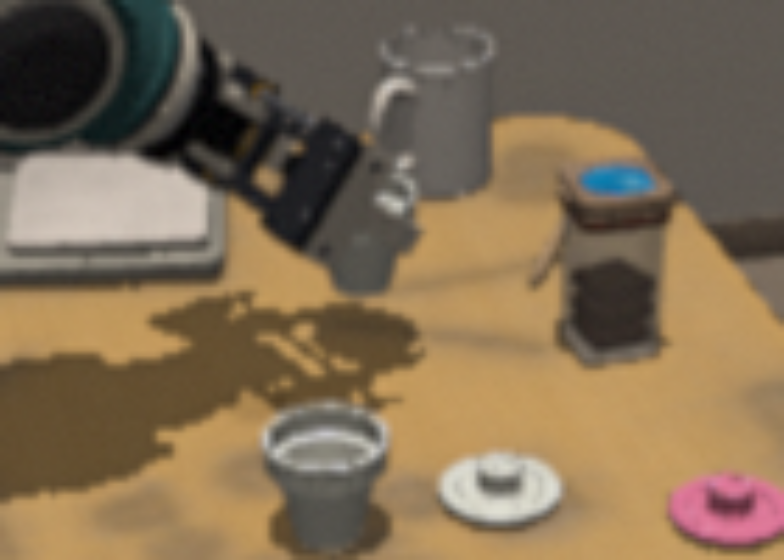

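The cup hangs upright, with its foot at crop (362,283), about 40 mm above the bench. I lower it gently, watching the force.

```bash

python3 -m jog '[[-7.8,0,6.3,0,0,0,55],[-7.8,0,6.3,0,0,0,55],[-7.8,0,6.3,0,0,0,55],[-3.9,0,3.1,0,0,0,55],[0,0,0,0,0,0,55]]' 
python3 -m jog '[[-1.6,0,1.3,0,0,0,55],[0,0,0,0,0,0,55]]'
python3 -m jog '[[-0.8,0,0.6,0,0,0,55],[0,0,0,0,0,0,55]]'
```

```text
time: 6.95
ee_pos: [548.5, 220.1, 44.0]
tool_rot: [-2.647, -0.519, -1.253]
force: [0.6, -0.0, -0.1]
width: 0.711
gripper_force: 12.0
time: 7.15
ee_pos: [549.0, 220.3, 43.7]
tool_rot: [-2.646, -0.519, -1.256]
force: [-0.1, 1.0, 0.4]
width: 0.716
gripper_force: 12.0
time: 7.35
ee_pos: [549.0, 220.3, 42.8]
tool_rot: [-2.645, -0.519, -1.256]
force: [0.3, -0.0, -1.1]
width: 0.711
gripper_force: 12.0
```

```bash

python3 -m jog '[[-1.2,0,0.9,0,0,0,55],[0,0,0,0,0,0,55]]'
python3 -m jog '[[-0.8,0,0.6,0,0,0,55],[0,0,0,0,0,0,55]]'
```

```text
time: 7.55
ee_pos: [548.8, 220.2, 40.9]
tool_rot: [-2.646, -0.519, -1.256]
force: [-0.6, -0.4, -0.2]
width: 0.707
gripper_force: 12.0
time: 7.75
ee_pos: [548.7, 220.2, 39.9]
tool_rot: [-2.646, -0.519, -1.256]
force: [1.0, -0.4, -1.1]
width: 0.707
gripper_force: 12.0
```

```bash

python3 -m jog '[[-0.8,0,0.6,0,0,0,55],[0,0,0,0,0,0,55]]' |egrep 'ee_pos|^force'
python3 -m jog '[[-0.8,0,0.6,0,0,0,55],[0,0,0,0,0,0,55]]'|egrep 'ee_pos|^force'
python3 -c "
from h import *
c=shot('side');cv2.imwrite('pics/s3.png',cv2.resize(c['img'][110:190,200:310,::-1],(770,560)))"
```

```text
ee_pos: [549.1, 220.2, 39.6]
force: [-0.7, 0.9, 2.4]
ee_pos: [549.5, 220.5, 39.5]
force: [-4.1, 0.2, 9.8]
```

View pics/s3.png

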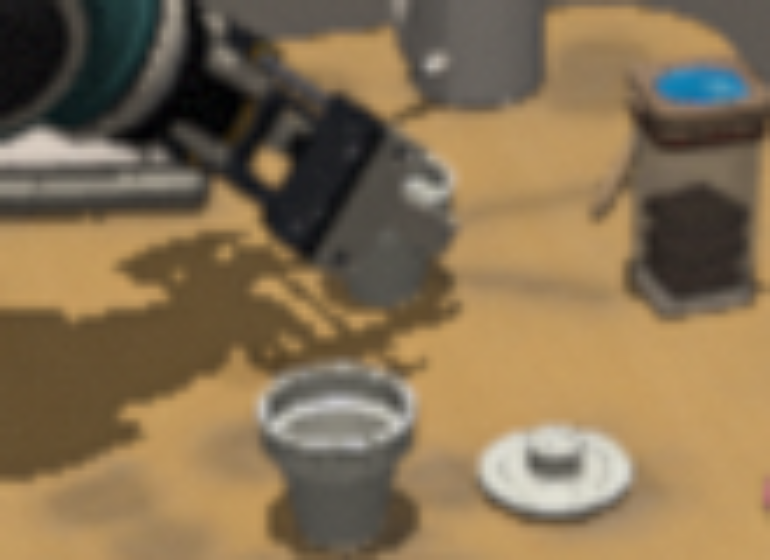

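The foot is on the bench: it meets its shadow at (385,300) and the force reads 9.8 N. Release and back off.

```bash

python3 -m jog '[[0.8,0,-0.6,0,0,0,60],[0,0,0,0,0,0,68],[0,0,0,0,0,0,75],[0,0,0,0,0,0,93],[0,0,0,0,0,0,93]]' |egrep 'ee_pos|^force|width'
python3 -m jog '[[0,0,-10,0,0,0,93],[0,0,-25,0,0,0,93],[0,0,-35,0,0,0,93],[0,0,-35,0,0,0,93],[0,0,-15,0,0,0,93]]'|egrep 'ee_pos|^force|width'
python3 - <<'E'
from h import *
c=shot('side')
for r in spotter.regions_of('side','cup_loose')[:4]+spotter.regions_of('side','cup_fallen')[:3]: print(r['p'],r['uv'],atz(c,r['uv'],35))
s=readout.get_state();print(s['time'])
plan([533,215,170],Rt(22),7)
E
```

```text
ee_pos: [548.7, 220.1, 38.9]
force: [-0.5, 0.1, 0.2]
width: 0.931
ee_pos: [469.2, 187.3, 116.7]
force: [-0.5, -1.1, -0.1]
width: 0.998
0.7 [247.6, 173.0] [478.9  18.3  35. ]
0.76 [256.1, 141.5] [542.5 213.9  35. ]
0.54 [266.7, 244.5] [ 467.3 -315.5   35. ]
9.35
dist/row 12.578737403302506 deg/row 7.230331735036659
[12.3, -0.2, 2.7, -0.001, -0.126, 0.0, 93]
[12.5, -0.2, 1.1, -0.001, -0.126, 0.0, 93]
[12.6, -0.2, -0.4, -0.001, -0.126, 0.0, 93]
[12.4, -0.2, -2.0, -0.001, -0.126, 0.0, 93]
[12.1, -0.2, -3.6, -0.001, -0.126, 0.0, 93]
[11.5, -0.2, -5.1, -0.001, -0.126, 0.0, 93]
[10.8, -0.3, -6.5, -0.001, -0.126, 0.0, 93]
```

```bash

python3 -m jog '[[12.3,0,2.7,0,-0.126,0,93],[12.5,0,1,0,-0.126,0,93],[12.6,0,-0.4,0,-0.126,0,93],[12.4,0,-2,0,-0.126,0,93],[12,0,-3.6,0,-0.126,0,93]]' |egrep 'ee_pos|^force|width'
python3 -m jog '[[11.5,0,-5,0,-0.126,0,93],[10.8,0,-6.5,0,-0.126,0,93],[0,0,0,0,0,0,93]]' |egrep 'ee_pos|^force|tool'
cat >> h.py <<'E'
def upright(cam,label,x0,z0=0,prof=CUP,top=4):
    c=shot(cam);best=None
    for r in spotter.regions_of(cam,label)[:top]:
        m=r['region']
        g=atz(c,r['uv'],z0+(15 if prof is LID else 35))[:2]
        if np.hypot(*(g-np.array(x0)))>45: continue
        x,q=fit(c,m,lambda x:sil(c,[x[0],x[1],z0],[0,0,1],prof),list(g),[8,8])
        print(label,round(r['p'],2),np.array(r['uv']),'->',x,'cost',round(q,4))
        if best is None or q<best[1]: best=(x,q)
    return best
E
python3 - <<'E'
from h import *
upright('wrist','cup_fallen',[535,215]);upright('wrist','cup_loose',[535,215]);print(readout.get_state()['ee_pos'])
c=shot('wrist','w3.png')
E
```

```text
ee_pos: [515.9, 206.6, 155.3]
force: [0.2, -0.5, -0.2]
width: 1.002
ee_pos: [535.7, 214.7, 168.7]
tool_rot: [-3.081, -0.607, 0.008]
force: [-0.1, 0.1, -1.0]
cup_fallen 0.61 [264.5 189.5] -> [534.6 214. ] cost 0.0018
[532.9 213.5 169.9]
```

View pics/w3.png

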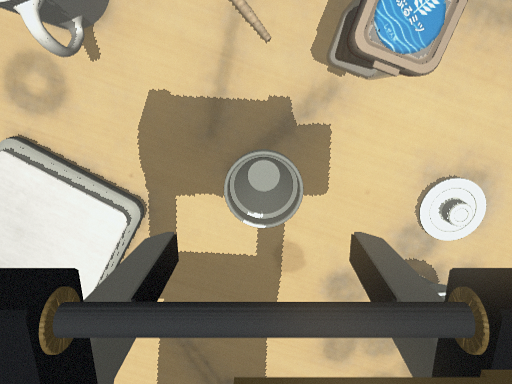

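The cup stands upright, with its mouth at (263,188), centred under the tool. Before nesting I'll look over the loose cup and lid, then the dish, with the gripper empty.

```bash
python3 - <<'E'
from h import *
plan([515,12,180],Rt(2),6,[534.5,214.5,170])
plan([455,-266,190],Rt(-26),8,[515,12,180],Rt(2))
E
```

```text
dist/row 33.947058455450566 deg/row 3.378926045845487
[-15.8, 30.0, -1.8, -0.0, -0.0, 0.059, 93]
[-14.0, 30.9, -1.8, -0.0, -0.0, 0.059, 93]
[-12.2, 31.6, -1.7, -0.0, -0.0, 0.059, 93]
[-10.3, 32.3, -1.7, -0.0, -0.0, 0.059, 93]
[-8.3, 32.9, -1.7, -0.0, -0.0, 0.059, 93]
[-6.4, 33.3, -1.7, -0.0, -0.0, 0.059, 93]
dist/row 35.57210986151932 deg/row 3.4999999999999996
[-8.7, 34.5, -1.2, 0.0, 0.0, 0.061, 93]
[-6.6, 34.9, -1.2, 0.0, 0.0, 0.061, 93]
[-4.4, 35.3, -1.2, 0.0, 0.0, 0.061, 93]
[-2.3, 35.5, -1.2, 0.0, 0.0, 0.061, 93]
[-0.1, 35.5, -1.2, 0.0, 0.0, 0.061, 93]
[2.1, 35.5, -1.2, 0.0, 0.0, 0.061, 93]
[4.2, 35.3, -1.2, 0.0, 0.0, 0.061, 93]
[6.4, 35.0, -1.2, 0.0, 0.0, 0.061, 93]
```

```bash

python3 -m jog '[[-16,30,-2,0,0,0.059,93],[-14,31,-2,0,0,0.059,93],[-12,32,-2,0,0,0.059,93],[-10,32,-2,0,0,0.059,93],[-8,33,-2,0,0,0.059,93]]' |egrep 'ee_pos|^force|width'
python3 -m jog '[[-6,33,-2,0,0,0.059,93],[0,0,0,0,0,0,93]]' |egrep 'ee_pos|^force|tool'
python3 -c "
from h import *
upright('wrist','cup_loose',[475,7]);upright('wrist','cup_lid',[575,24],0,LID)"
python3 -m jog '[[-9,34.5,-1,0,0,0.061,93],[-7,35,-1,0,0,0.061,93],[-4,35,-1,0,0,0.061,93],[-2,35.5,-1,0,0,0.061,93],[0,35.5,-1,0,0,0.061,93]]' |egrep 'ee_pos|^force|width'
python3 -m jog '[[2,35.5,-1,0,0,0.061,93],[4,35,-1,0,0,0.061,93],[6,35,-1,0,0,0.061,93],[0,0,0,0,0,0,93]]' |egrep 'ee_pos|^force|tool'
python3 -c "
from h import *
upright('wrist','cup_base',[452,-268],2);c=shot('wrist','w4.png');print(readout.get_state()['time'])
for r in spotter.regions_of('wrist','dish'):
  m=r['region'];ys,xs=np.nonzero(m);print(r['p'],r['uv'],xs.min(),xs.max(),ys.min(),ys.max(),atz(c,[(xs.min()+xs.max())/2,(ys.min()+ys.max())/2],5))
"
```

```text
ee_pos: [516.7, 43.4, 180.5]
force: [1.1, 0.1, 0.8]
width: 1.0
ee_pos: [514.0, 8.3, 182.7]
tool_rot: [-3.14, -0.047, -0.005]
force: [-0.6, 0.9, 0.0]
cup_loose 0.62 [263.6 226.4] -> [476.7   8.5] cost 0.0023
cup_lid 0.93 [252.9 111.5] -> [576.2  21.5] cost 0.0017
ee_pos: [477.2, -162.8, 186.4]
force: [0.7, -0.4, -0.5]
width: 1.003
ee_pos: [454.0, -268.3, 189.0]
tool_rot: [-3.059, 0.711, 0.0]
force: [0.7, 0.8, -0.3]
cup_base 0.81 [261.  189.9] -> [ 451.4 -265.6] cost 0.0024
12.35
0.97 [239.4, 150.2] 203 311 118 223 [ 460.9 -261.2    5. ]
0.96 [86.2, 119.3] 31 144 61 176 [ 585.1 -129.2    5. ]
0.87 [405.1, 228.6] 339 441 200 286 [ 319.7 -360.     5. ]
```

View pics/w4.png

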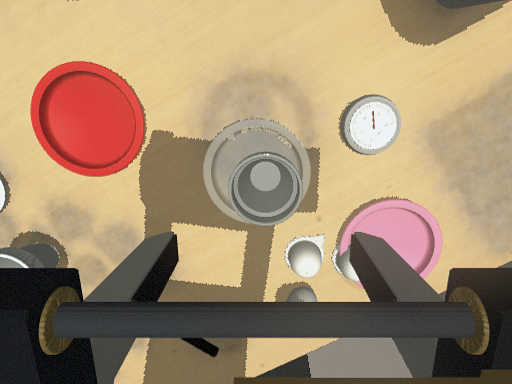

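The dish view shows cup_base with its mouth at (265,188) inside the clear dish (258,170), with no obstacle at finger height. Next I take the loose cup high on its collar.

```bash
python3 - <<'E'
from h import *
plan([476.7,8.5,120],Rt(2),8,[453.8,-267.3,189.5])
E
```

```text
dist/row 35.66780323344851 deg/row 3.4821238355876565
[-12.5, -32.3, 8.8, -0.0, 0.0, -0.061, 93]
[-10.5, -33.0, 8.8, -0.0, 0.0, -0.061, 93]
[-8.4, -33.5, 8.7, -0.0, 0.0, -0.061, 93]
[-6.4, -34.0, 8.7, -0.0, 0.0, -0.061, 93]
[-4.3, -34.3, 8.7, -0.0, 0.0, -0.061, 93]
[-2.2, -34.5, 8.7, -0.0, 0.0, -0.061, 93]
[-0.1, -34.6, 8.7, -0.0, 0.0, -0.061, 93]
[2.0, -34.5, 8.7, -0.0, 0.0, -0.061, 93]
```

```bash

python3 -m jog '[[-12.5,-32.3,9,0,0,-0.061,93],[-10.5,-33,9,0,0,-0.061,93],[-8.4,-33.5,9,0,0,-0.061,93],[-6.4,-34,9,0,0,-0.061,93],[-4.3,-34.3,9,0,0,-0.061,93]]' |egrep 'ee_pos|^force|width'
python3 -m jog '[[-2.2,-34.5,9,0,0,-0.061,93],[0,-34.6,9,0,0,-0.061,93],[2,-34.5,6,0,0,-0.061,93],[0,0,0,0,0,0,93]]' |egrep 'ee_pos|^force|tool'
for i in 1 2 3 4 5 6; do python3 -c "
from h import *
print(readout.get_state()['ee_pos'])"; done | tail -1
```

```text
ee_pos: [469.0, -91.2, 144.3]
force: [0.7, 0.5, 0.7]
width: 0.999
ee_pos: [477.4, 13.8, 120.0]
tool_rot: [-3.138, -0.066, 0.001]
force: [0.5, 0.9, 0.9]
[477.4  13.8 120. ]
```

```bash

python3 -m jog '[[-0.5,5,20,0,0,0,93],[0,0,25,0,0,0,93],[0,0,20,0,0,0,93],[0,0,8,0,0,0,93],[0,0,0,0,0,0,93]]' |egrep 'ee_pos|^force|width'
python3 -m jog '[[0,0,0,0,0,0,75],[0,0,0,0,0,0,60],[0,0,0,0,0,0,60],[0,0,0,0,0,0,60],[0,0,0,0,0,0,60]]' 12 |egrep 'ee_pos|force|width'
python3 -c "
from h import *
c=shot('wrist','w5.png')"
```

```text
ee_pos: [477.1, 5.0, 47.1]
force: [-0.4, -0.1, -0.5]
width: 0.999
ee_pos: [477.9, 4.7, 48.3]
force: [0.9, 0.8, 4.2]
width: 0.722
gripper_force: 12.0
```

View pics/w5.png

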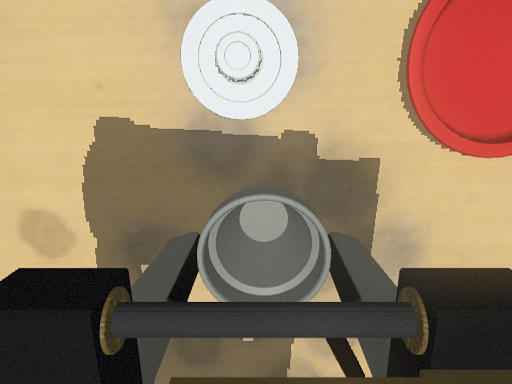

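The loose cup is gripped on the upper collar, centred at (263,250) between the fingers. Lift it and carry it to the dish.

```bash

python3 -m jog '[[0,0,-8,0,0,0,60],[0,0,-25,0,0,0,60],[0,0,-30,0,0,0,60],[0,0,-30,0,0,0,60],[0,0,-10,0,0,0,60]]'  |egrep 'ee_pos|force|width'
python3 -m jog '[[0,0,0,0,0,0,60],[0,0,0,0,0,0,60]]'  |egrep 'ee_pos|force|width|tool'
python3 - <<'E'
from h import *
plan([451.4,-265.6,150],Rt(-26),10)
E
```

```text
ee_pos: [478.4, 4.4, 154.0]
force: [0.2, -0.1, -0.7]
width: 0.72
gripper_force: 12.0
ee_pos: [477.2, 4.5, 149.4]
tool_rot: [-3.139, -0.054, 0.002]
force: [-0.6, -0.4, -0.8]
width: 0.722
gripper_force: 12.0
dist/row 27.130580041884105 deg/row 2.7980510304922968
[-3.5, 26.9, -0.1, -0.0, 0.0, 0.049, 93]
[-2.2, 27.0, -0.1, -0.0, 0.0, 0.049, 93]
[-0.9, 27.1, -0.1, -0.0, 0.0, 0.049, 93]
[0.5, 27.1, -0.1, -0.0, 0.0, 0.049, 93]
[1.8, 27.1, -0.1, -0.0, 0.0, 0.049, 93]
[3.1, 27.0, -0.1, -0.0, 0.0, 0.049, 93]
[4.4, 26.8, -0.1, -0.0, 0.0, 0.049, 93]
[5.7, 26.5, -0.1, -0.0, 0.0, 0.049, 93]
[7.0, 26.2, -0.1, -0.0, 0.0, 0.049, 93]
[8.3, 25.8, -0.1, -0.0, 0.0, 0.049, 93]
```

```bash

python3 -m jog '[[-3.5,27,0,0,0,0.049,60],[-2.2,27,0,0,0,0.049,60],[-0.9,27,0,0,0,0.049,60],[0.5,27,0,0,0,0.049,60],[1.8,27,0,0,0,0.049,60]]'  |egrep 'width'
python3 -m jog '[[3.1,27,0,0,0,0.049,60],[4.4,26.8,0,0,0,0.049,60],[5.7,26.5,0,0,0,0.049,60],[7,26.2,0,0,0,0.049,60],[8.3,25.8,0,0,0,0.049,60]]'  |egrep 'width'
python3 -m jog '[[0,0,0,0,0,0,60],[0,0,0,0,0,0,60],[0,0,0,0,0,0,60]]'  |egrep 'ee_pos|force|width|tool'
python3 - <<'E'
from h import *
# held cup in wrist cam vs tcp; base cup too
s=readout.get_state();c=shot('wrist')
for l in ['cup_loose','cup_base']:
  for r in spotter.regions_of('wrist',l)[:4]: print(l,round(r['p'],2),np.array(r['uv']),r['region'].sum())
print(s['time'])
plan([451.4,-265.6,130],Rt(-26),2)
o=s['ee_pos'];R=Ro.from_rotvec(s['tool_rot']).as_matrix()
print('model uv mouth',proj(c,[o+[0,0,62-48]]),)
E
```

```text
width: 0.719
width: 0.721
ee_pos: [451.5, -264.6, 149.2]
tool_rot: [-3.058, 0.707, 0.003]
force: [-0.9, 0.4, -0.8]
width: 0.724
gripper_force: 12.0
cup_base 0.83 [265.9 179.3] 2373
16.35
dist/row 9.992242412719266 deg/row 0.06636169339703889
[0.0, 0.6, 10.0, -0.001, 0.001, -0.0, 93]
[0.0, 0.5, 10.0, -0.001, 0.001, -0.0, 93]
model uv mouth [[262.7 258.9]]
```

```bash

python3 -m jog '[[0.8,1,15,0,0,0,60],[0,0,20,0,0,0,60],[0,0,20,0,0,0,60],[0,0,10,0,0,0,60],[0,0,0,0,0,0,60]]'  |egrep 'ee_pos|force'
python3 -m jog '[[0,0,5,0,0,0,60],[0,0,3,0,0,0,60],[0,0,0,0,0,0,60]]'  |egrep 'ee_pos|force'
python3 -m jog '[[0,0,3,0,0,0,60],[0,0,2,0,0,0,60],[0,0,0,0,0,0,60]]'  |egrep 'ee_pos|force'
```

```text
ee_pos: [451.3, -265.9, 83.3]
force: [0.0, -0.8, -0.4]
gripper_force: 12.0
ee_pos: [452.1, -266.5, 77.2]
force: [-0.4, -0.1, -0.2]
gripper_force: 12.0
ee_pos: [451.9, -266.4, 71.9]
force: [0.3, 1.0, -1.8]
gripper_force: 12.0
```

```bash

for i in 1 2; do python3 -m jog '[[0,0,1,0,0,0,60],[0,0,0,0,0,0,60]]'  |egrep 'ee_pos|^force'; done
python3 -m jog '[[0,0,1,0,0,0,60],[0,0,0,0,0,0,60]]'  |egrep 'ee_pos|^force'
```

```text
ee_pos: [452.0, -266.4, 71.1]
force: [0.9, -0.5, 0.1]
ee_pos: [452.0, -266.4, 70.1]
force: [0.4, -0.3, -0.4]
ee_pos: [452.0, -266.4, 69.0]
force: [-1.4, 0.3, -0.7]
```

```bash

python3 -m jog '[[0,0,1,0,0,0,60],[0,0,0,0,0,0,60]]'  |egrep 'ee_pos|^force'
python3 -m jog '[[0,0,1,0,0,0,60],[0,0,0,0,0,0,60]]'  |egrep 'ee_pos|^force'
```

```text
ee_pos: [452.1, -266.5, 68.2]
force: [-0.0, 0.0, 0.7]
ee_pos: [452.4, -266.8, 68.0]
force: [-1.1, -0.3, 7.3]
```

Seated home at the predicted height (68 mm, 7 N). Release, then go back for the cup that was stood up.

```bash

python3 -m jog '[[0,0,-0.5,0,0,0,66],[0,0,0,0,0,0,72],[0,0,0,0,0,0,80],[0,0,0,0,0,0,93],[0,0,0,0,0,0,93]]'  |egrep 'ee_pos|force|width'
python3 -m jog '[[0,0,-15,0,0,0,93],[0,0,-30,0,0,0,93],[0,0,-30,0,0,0,93],[0,0,-25,0,0,0,93],[0,0,0,0,0,0,93]]'  |egrep 'ee_pos|force|width'
python3 - <<'E'
from h import *
upright('wrist','cup_loose',[452,-266],20,[(24,28),(26,33),(62,33)]);upright('wrist','cup_base',[452,-266],2,[(0,18),(44,28),(44.1,33),(80,33)])
s=readout.get_state();print(s['time'])
plan([534.6,214,120],Rt(22),14)
E
```

```text
ee_pos: [451.9, -266.3, 67.5]
force: [0.5, 0.0, 0.1]
width: 0.974
gripper_force: 0.0
ee_pos: [453.1, -267.3, 172.6]
force: [-0.3, -0.7, -1.5]
width: 1.001
gripper_force: 0.0
cup_loose 0.92 [264.4 200.1] -> [ 450.2 -266.2] cost 0.0133
cup_base 0.45 [253.3 156.8] -> [ 453.7 -266.2] cost 56.3526
19.8
dist/row 34.98536407345448 deg/row 3.4350095972897026
[-9.8, -33.4, 3.4, -0.0, 0.0, -0.06, 93]
[-7.7, -33.9, 3.4, -0.0, 0.0, -0.06, 93]
[-5.7, -34.3, 3.4, -0.0, 0.0, -0.06, 93]
[-3.6, -34.6, 3.4, -0.0, 0.0, -0.06, 93]
[-1.6, -34.8, 3.4, -0.0, 0.0, -0.06, 93]
[0.5, -34.8, 3.4, -0.0, 0.0, -0.06, 93]
[2.6, -34.7, 3.4, -0.0, 0.0, -0.06, 93]
[4.7, -34.5, 3.4, -0.0, 0.0, -0.06, 93]
[6.8, -34.2, 3.4, -0.0, 0.0, -0.06, 93]
[8.8, -33.7, 3.4, -0.0, 0.0, -0.06, 93]
[10.8, -33.1, 3.4, -0.0, 0.0, -0.06, 93]
[12.8, -32.4, 3.4, -0.0, 0.0, -0.06, 93]
[14.7, -31.6, 3.4, -0.0, 0.0, -0.06, 93]
[16.5, -30.6, 3.4, -0.0, 0.0, -0.06, 93]
```

```bash

python3 -m jog '[[-9.8,-33.4,3.4,0,0,-0.06,93],[-7.7,-33.9,3.4,0,0,-0.06,93],[-5.7,-34.3,3.4,0,0,-0.06,93],[-3.6,-34.6,3.4,0,0,-0.06,93],[-1.6,-34.8,3.4,0,0,-0.06,93]]' |egrep 'ee_pos'
python3 -m jog '[[0.5,-34.8,3.4,0,0,-0.06,93],[2.6,-34.7,3.4,0,0,-0.06,93],[4.7,-34.5,3.4,0,0,-0.06,93],[6.8,-34.2,3.4,0,0,-0.06,93],[8.8,-33.7,3.4,0,0,-0.06,93]]' |egrep 'ee_pos'
python3 -m jog '[[10.8,-33,3.4,0,0,-0.06,93],[12.8,-32.4,3.4,0,0,-0.06,93],[14.7,-31.6,3.4,0,0,-0.06,93],[16.5,-30.6,3.4,0,0,-0.06,93],[0,0,0,0,0,0,93]]' |egrep 'ee_pos'
python3 -m jog '[[0,0,0,0,0,0,93],[0,0,0,0,0,0,93]]' |egrep 'ee_pos|force'
python3 -c "
from h import *
plan([534.6,214,47],Rt(22),3)"
```

```text
ee_pos: [481.2, -93.7, 150.0]
ee_pos: [510.7, 77.9, 133.3]
ee_pos: [534.3, 216.5, 119.2]
ee_pos: [534.6, 212.9, 120.6]
force: [0.6, -0.3, 0.2]
gripper_force: 0.0
dist/row 24.537889072701503 deg/row 0.034396328023960636
[0.2, -0.3, 24.5, -0.001, 0.0, -0.0, 93]
[0.2, -0.3, 24.5, -0.001, 0.0, -0.0, 93]
[0.2, -0.3, 24.5, -0.001, 0.0, -0.0, 93]
```

```bash

python3 -m jog '[[0,-1,20,0,0,0,93],[0,0,25,0,0,0,93],[0,0,20,0,0,0,93],[0,0,8,0,0,0,93],[0,0,0,0,0,0,93]]' |egrep 'ee_pos|^force|width'
python3 -m jog '[[0,0,0,0,0,0,75],[0,0,0,0,0,0,60],[0,0,0,0,0,0,60],[0,0,0,0,0,0,60],[0,0,0,0,0,0,60]]' 12 |egrep 'ee_pos|force|width'
python3 -m jog '[[0,0,-8,0,0,0,60],[0,0,-25,0,0,0,60],[0,0,-35,0,0,0,60],[0,0,-40,0,0,0,60],[0,0,-20,0,0,0,60]]'  |egrep 'ee_pos|force|width'
python3 -m jog '[[0,0,0,0,0,0,60],[0,0,0,0,0,0,60]]'  |egrep 'ee_pos|force|width|tool'
python3 - <<'E'
from h import *
plan([452,-266.4,172],Rt(-26),15)
E
```

```text
ee_pos: [534.1, 213.9, 47.4]
force: [0.2, -0.1, -0.6]
width: 1.0
ee_pos: [534.7, 214.8, 48.7]
force: [0.4, -0.6, 5.2]
width: 0.707
gripper_force: 12.0
ee_pos: [535.0, 214.7, 180.2]
force: [0.2, 0.1, -0.1]
width: 0.714
gripper_force: 12.0
ee_pos: [534.3, 214.5, 175.9]
tool_rot: [-3.082, -0.6, -0.001]
force: [0.4, 0.4, -1.6]
width: 0.713
gripper_force: 12.0
dist/row 32.52420478483385 deg/row 3.202646757453984
[-17.1, 27.7, 0.2, -0.0, -0.0, 0.056, 93]
[-15.5, 28.6, 0.2, -0.0, -0.0, 0.056, 93]
[-13.9, 29.4, 0.2, -0.0, -0.0, 0.056, 93]
[-12.3, 30.1, 0.2, -0.0, -0.0, 0.056, 93]
[-10.6, 30.8, 0.2, -0.0, -0.0, 0.056, 93]
[-8.8, 31.3, 0.2, -0.0, -0.0, 0.056, 93]
[-7.1, 31.7, 0.2, -0.0, -0.0, 0.056, 93]
[-5.3, 32.1, 0.2, -0.0, -0.0, 0.056, 93]
[-3.5, 32.3, 0.2, -0.0, -0.0, 0.056, 93]
[-1.7, 32.5, 0.2, -0.0, -0.0, 0.056, 93]
[0.2, 32.5, 0.2, -0.0, -0.0, 0.056, 93]
[2.0, 32.5, 0.2, -0.0, -0.0, 0.056, 93]
[3.8, 32.3, 0.2, -0.0, -0.0, 0.056, 93]
[5.6, 32.0, 0.3, -0.0, -0.0, 0.056, 93]
[7.4, 31.7, 0.3, -0.0, -0.0, 0.056, 93]
```

```bash

python3 -m jog '[[-17,27.7,0,0,0,0.056,60],[-15.5,28.6,0,0,0,0.056,60],[-14,29.4,0,0,0,0.056,60],[-12.3,30,0,0,0,0.056,60],[-10.6,30.8,0,0,0,0.056,60]]'  |egrep 'width'
python3 -m jog '[[-8.8,31.3,0,0,0,0.056,60],[-7,31.7,0,0,0,0.056,60],[-5.3,32,0,0,0,0.056,60],[-3.5,32.3,0,0,0,0.056,60],[-1.7,32.5,0,0,0,0.056,60]]'  |egrep 'width'
python3 -m jog '[[0,32.5,0,0,0,0.056,60],[2,32.5,0,0,0,0.056,60],[3.8,32.3,0,0,0,0.056,60],[5.6,32,0,0,0,0.056,60],[7.4,31.7,0,0,0,0.056,60]]'  |egrep 'width'
python3 -m jog '[[0,0,0,0,0,0,60],[0,0,0,0,0,0,60],[0,0,0,0,0,0,60]]'  |egrep 'ee_pos|force|width|tool'
python3 - <<'E'
from h import *
plan([452,-266.4,100],Rt(-26),4);print(readout.get_state()['time'])
E
```

```text
width: 0.709
width: 0.711
width: 0.708
ee_pos: [451.6, -265.4, 174.2]
tool_rot: [-3.058, 0.707, 0.003]
force: [-0.6, 1.3, -0.5]
width: 0.71
gripper_force: 12.0
dist/row 18.544606904706626 deg/row 0.046464418728426556
[0.2, 0.2, 18.5, -0.001, 0.001, -0.0, 93]
[0.2, 0.2, 18.5, -0.001, 0.001, -0.0, 93]
[0.2, 0.2, 18.5, -0.001, 0.001, -0.0, 93]
[0.2, 0.2, 18.5, -0.001, 0.001, -0.0, 93]
25.0
```

```bash

python3 -m jog '[[0.8,0.8,15,0,0,0,60],[0,0,20,0,0,0,60],[0,0,20,0,0,0,60],[0,0,15,0,0,0,60],[0,0,5,0,0,0,60]]'  |egrep 'ee_pos|force'
python3 -m jog '[[0,0,5,0,0,0,60],[0,0,2,0,0,0,60],[0,0,0,0,0,0,60]]'  |egrep 'ee_pos|^force'
python3 -m jog '[[0,0,2,0,0,0,60],[0,0,0,0,0,0,60]]'  |egrep 'ee_pos|^force'
```

```text
ee_pos: [451.5, -266.1, 97.7]
force: [0.2, -0.3, -0.1]
gripper_force: 12.0
ee_pos: [452.2, -267.1, 93.4]
force: [-0.8, 0.2, -1.2]
ee_pos: [452.1, -267.1, 91.2]
force: [-0.2, -0.0, 0.3]
```

```bash

python3 -m jog '[[0,0,2,0,0,0,60],[0,0,0,0,0,0,60]]'  |egrep 'ee_pos|^force'
python3 -m jog '[[0,0,1,0,0,0,60],[0,0,0,0,0,0,60]]'  |egrep 'ee_pos|^force'
python3 -m jog '[[0,0,1,0,0,0,60],[0,0,0,0,0,0,60]]'  |egrep 'ee_pos|^force'
```

```text
ee_pos: [452.0, -267.0, 88.9]
force: [-0.2, -0.6, -0.7]
ee_pos: [452.0, -267.0, 87.9]
force: [-0.1, 0.9, -0.3]
ee_pos: [452.0, -267.0, 86.9]
force: [0.4, -0.1, -0.1]
```

```bash

python3 -m jog '[[0,0,1,0,0,0,60],[0,0,0,0,0,0,60]]'  |egrep 'ee_pos|^force'
```

```text
ee_pos: [452.3, -267.2, 86.4]
force: [-0.6, 0.6, 4.5]
```

Seated at the expected height again (86.4 mm against 86.5). Release, rise, and go to the lid.

```bash

python3 -m jog '[[0,0,0,0,0,0,66],[0,0,0,0,0,0,72],[0,0,0,0,0,0,80],[0,0,0,0,0,0,93],[0,0,0,0,0,0,93]]'  |egrep 'ee_pos|force|width'
python3 -m jog '[[0,0,-15,0,0,0,93],[0,0,-30,0,0,0,93],[0,0,-30,0,0,0,93],[0,0,-30,0,0,0,93],[0,0,0,0,0,0,93]]'  |egrep 'ee_pos|force|width'
python3 - <<'E'
from h import *
upright('wrist','cup_fallen',[452,-266],38,[(24,28),(26,33),(62,33)]);upright('wrist','cup_loose',[452,-266],38,[(24,28),(26,33),(62,33)]);
c=shot('wrist','w6.png');c2=shot('side');cv2.imwrite('pics/w6.png',np.hstack([cv2.resize(c['img'][90:290,160:360],(400,400)),cv2.resize(c2['img'][190:270,210:290],(400,400),interpolation=2)])[:,:,::-1])
print(readout.get_state()['time'])
plan([576.2,21.5,80],Rt(2),12,grip=60)
E
```

```text
ee_pos: [452.0, -267.0, 85.9]
force: [0.3, -0.3, -0.5]
width: 0.973
gripper_force: 0.0
ee_pos: [453.2, -268.0, 196.7]
force: [-0.1, -0.1, 0.8]
width: 1.0
gripper_force: 0.0
cup_fallen 0.75 [264.2 194.8] -> [ 450.9 -266.7] cost 0.0099
cup_loose 0.72 [260.7 155.8] -> [ 457.4 -262.2] cost 59.0329
28.1
dist/row 27.748277986772933 deg/row 2.3411372235845804
[-1.2, -26.1, 9.2, -0.0, 0.0, -0.041, 60]
[-0.2, -26.2, 9.2, -0.0, 0.0, -0.041, 60]
[0.9, -26.2, 9.2, -0.0, 0.0, -0.041, 60]
[2.0, -26.1, 9.2, -0.0, 0.0, -0.041, 60]
[3.0, -26.0, 9.2, -0.0, 0.0, -0.041, 60]
[4.1, -25.9, 9.2, -0.0, 0.0, -0.041, 60]
[5.1, -25.7, 9.2, -0.0, 0.0, -0.041, 60]
[6.2, -25.4, 9.2, -0.0, 0.0, -0.041, 60]
[7.2, -25.2, 9.2, -0.0, 0.0, -0.041, 60]
[8.2, -24.9, 9.2, -0.0, 0.0, -0.041, 60]
[9.2, -24.5, 9.2, -0.0, 0.0, -0.041, 60]
[10.2, -24.1, 9.2, -0.0, 0.0, -0.041, 60]
```

View pics/w6.png

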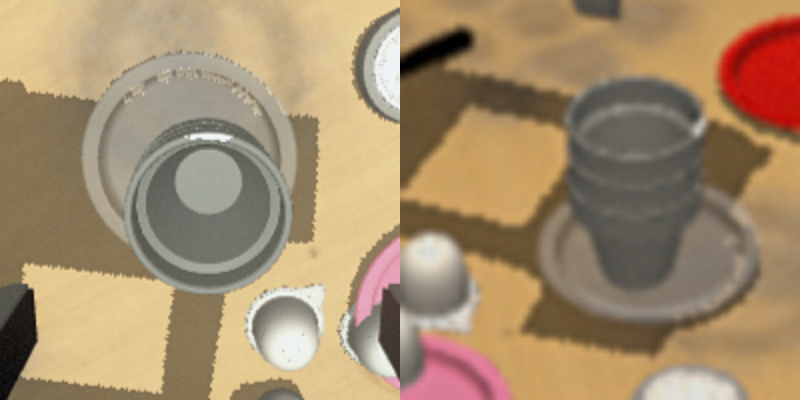

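Left half (wrist): the top cup's mouth is at (208,205). Right half (side): three even collars, upright in the dish at (635,200). The stack is home and its top cup is at about (451,-266.7). Now the lid.

```bash

python3 -m jog '[[-1.2,-26,9,0,0,-0.041,60],[0,-26.2,9,0,0,-0.041,60],[0.9,-26.2,9,0,0,-0.041,60],[2,-26,9,0,0,-0.041,60],[3,-26,9,0,0,-0.041,60]]'  |egrep 'ee_pos'
python3 -m jog '[[4,-26,9,0,0,-0.041,60],[5,-25.7,9,0,0,-0.041,60],[6.2,-25.4,9,0,0,-0.041,60],[7.2,-25.2,9,0,0,-0.041,60],[8.2,-25,9,0,0,-0.041,60]]'  |egrep 'ee_pos'
python3 -m jog '[[9.2,-24.5,9,0,0,-0.041,60],[10.2,-24,9,0,0,-0.041,60],[0,0,0,0,0,0,60],[0,0,0,0,0,0,60],[0,0,0,0,0,0,60]]'  |egrep 'ee_pos|tool|width'
python3 - <<'E'
from h import *
upright('wrist','cup_lid',[575,24],0,LID)
plan([576.2,21.5,12],Rt(2),3,grip=60)
E
```

```text
ee_pos: [504.1, -146.1, 145.3]
ee_pos: [555.6, -25.5, 100.5]
ee_pos: [576.1, 21.0, 83.6]
tool_rot: [-3.139, -0.056, 0.0]
width: 0.648
dist/row 23.98594496949076 deg/row 0.03983633473113136
[0.0, -0.2, 24.0, -0.001, -0.0, 0.0, 60]
[0.0, -0.2, 24.0, -0.001, -0.0, 0.0, 60]
[0.0, -0.2, 24.0, -0.001, -0.0, 0.0, 60]
```

```bash

python3 -m jog '[[0,-0.4,25,0,0,0,60],[0,0,25,0,0,0,60],[0,0,15,0,0,0,60],[0,0,6,0,0,0,60],[0,0,0,0,0,0,60]]'  |egrep 'ee_pos|^force'
python3 -m jog '[[0,0,0,0,0,0,40],[0,0,0,0,0,0,20],[0,0,0,0,0,0,15],[0,0,0,0,0,0,15],[0,0,0,0,0,0,15]]' 15 |egrep 'ee_pos|force|width'
python3 -m jog '[[0,0,0,0,0,0,15],[0,0,0,0,0,0,15],[0,0,0,0,0,0,15]]' |egrep 'ee_pos|force|width'
```

```text
ee_pos: [576.1, 21.8, 12.4]
force: [-0.5, -0.4, 0.5]
ee_pos: [576.4, 22.1, 12.9]
force: [0.2, 0.3, -0.8]
width: 0.265
gripper_force: 0.0
ee_pos: [576.4, 22.0, 12.9]
force: [-1.0, -0.3, 3.7]
width: 0.256
gripper_force: 15.0
```

```bash

python3 -m jog '[[0,0,-8,0,0,0,15],[0,0,-25,0,0,0,15],[0,0,-40,0,0,0,15],[0,0,-40,0,0,0,15],[0,0,-27,0,0,0,15]]'  |egrep 'width'
python3 -m jog '[[0,0,0,0,0,0,15],[0,0,0,0,0,0,15]]' |egrep 'ee_pos|force|width'
python3 - <<'E'
from h import *
plan([451.2,-266.8,150],Rt(-26),11,grip=15)
E
```

```text
width: 0.257
ee_pos: [576.3, 21.7, 153.0]
force: [-0.1, -0.1, -1.0]
width: 0.257
gripper_force: 15.0
dist/row 28.58905753416033 deg/row 2.5539496586950055
[-12.3, 25.8, 0.2, -0.0, -0.0, 0.045, 15]
[-11.2, 26.3, 0.2, -0.0, -0.0, 0.045, 15]
[-10.0, 26.8, 0.2, -0.0, -0.0, 0.045, 15]
[-8.8, 27.2, 0.2, -0.0, -0.0, 0.045, 15]
[-7.6, 27.6, 0.2, -0.0, -0.0, 0.045, 15]
[-6.3, 27.9, 0.2, -0.0, -0.0, 0.045, 15]
[-5.1, 28.1, 0.2, -0.0, -0.0, 0.045, 15]
[-3.8, 28.3, 0.3, -0.0, -0.0, 0.045, 15]
[-2.5, 28.5, 0.3, -0.0, -0.0, 0.045, 15]
[-1.3, 28.6, 0.3, -0.0, -0.0, 0.045, 15]
[0.0, 28.6, 0.3, -0.0, -0.0, 0.045, 15]
```

```bash

python3 -m jog '[[-12.3,25.8,0,0,0,0.045,15],[-11.2,26.3,0,0,0,0.045,15],[-10,26.8,0,0,0,0.045,15],[-8.8,27.2,0,0,0,0.045,15],[-7.6,27.6,0,0,0,0.045,15]]'  |egrep 'width'
python3 -m jog '[[-6.3,28,0,0,0,0.045,15],[-5,28,0,0,0,0.045,15],[-3.8,28.3,0,0,0,0.045,15],[-2.5,28.5,0,0,0,0.045,15],[-1.3,28.6,0,0,0,0.045,15]]'  |egrep 'width'
python3 -m jog '[[0,28.6,0,0,0,0.045,15],[0,0,0,0,0,0,15],[0,0,0,0,0,0,15],[0,0,0,0,0,0,15]]' |egrep 'ee_pos|force|width'
python3 -c "
from h import *
c=shot('wrist','w7.png')
s=readout.get_state();print(s['time'])
upright('wrist','cup_lid',s['ee_pos'][:2],s['ee_pos'][2]-12.9,LID)
plan([451.2,-266.8,114],Rt(-26),2,grip=15)"
```

```text
width: 0.257
width: 0.257
ee_pos: [450.6, -265.9, 151.3]
force: [0.7, -0.2, -0.5]
width: 0.254
gripper_force: 15.0
33.15
cup_lid 0.57 [261.1 224.7] -> [ 451.3 -266.1] cost 0.3409
dist/row 18.925028736161718 deg/row 0.11494199582931618
[0.4, 0.4, 18.9, -0.001, 0.001, -0.002, 15]
[0.4, 0.4, 18.9, -0.001, 0.001, -0.002, 15]
```

View pics/w7.png

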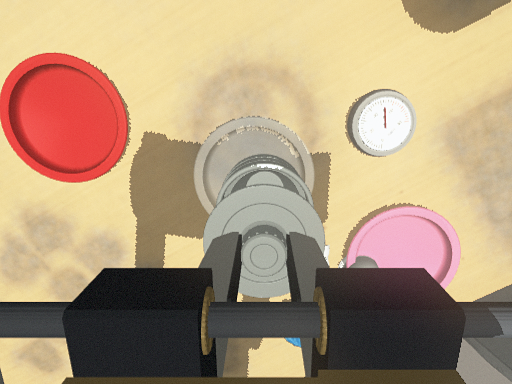

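The lid (264,230) hangs level over the top cup's mouth (262,185). I miscounted pictures: this is the 12th against a limit of 10, so I'll view no more and use force and height readings to finish. Lowering with force checks.

```bash

python3 -m jog '[[0.8,0.6,15,0,0,0,15],[0,0,15,0,0,0,15],[0,0,6,0,0,0,15],[0,0,0,0,0,0,15],[0,0,0,0,0,0,15]]'  |egrep 'ee_pos|force'
python3 -m jog '[[0,0,2,0,0,0,15],[0,0,0,0,0,0,15]]'  |egrep 'ee_pos|^force'
python3 -m jog '[[0,0,1,0,0,0,15],[0,0,0,0,0,0,15]]'  |egrep 'ee_pos|^force'
```

```text
ee_pos: [451.0, -267.4, 116.0]
force: [0.4, 0.3, 0.0]
gripper_force: 15.0
ee_pos: [451.1, -267.5, 114.2]
force: [-0.7, 0.2, -0.7]
ee_pos: [451.0, -267.4, 113.1]
force: [0.0, 0.0, -1.0]
```

```bash

python3 -m jog '[[0,0,1,0,0,0,15],[0,0,0,0,0,0,15]]'  |egrep 'ee_pos|^force'
python3 -m jog '[[0,0,1,0,0,0,15],[0,0,0,0,0,0,15]]'  |egrep 'ee_pos|^force'
```

```text
ee_pos: [451.0, -267.3, 111.9]
force: [-0.0, -0.6, 0.4]
ee_pos: [450.9, -267.4, 110.9]
force: [-0.3, -0.5, -1.6]
```

```bash

python3 -m jog '[[0,0,1,0,0,0,15],[0,0,0,0,0,0,15]]'  |egrep 'ee_pos|^force'
python3 -m jog '[[0,0,1,0,0,0,15],[0,0,0,0,0,0,15]]'  |egrep 'ee_pos|^force'
```

```text
ee_pos: [451.0, -267.3, 109.9]
force: [-1.1, -0.5, -0.0]
ee_pos: [450.9, -267.3, 108.9]
force: [-0.4, -0.5, -1.5]
```

The plug has entered the mouth freely.

```bash

python3 -m jog '[[0,0,1,0,0,0,15],[0,0,0,0,0,0,15]]'  |egrep 'ee_pos|^force'
python3 -m jog '[[0,0,1,0,0,0,15],[0,0,0,0,0,0,15]]'  |egrep 'ee_pos|^force'
```

```text
ee_pos: [450.9, -267.4, 107.9]
force: [0.7, 1.1, -0.2]
ee_pos: [451.0, -267.4, 106.9]
force: [1.3, -0.2, -0.6]
```

```bash

python3 -m jog '[[0,0,0.5,0,0,0,15],[0,0,0,0,0,0,15]]'  |egrep 'ee_pos|^force'
```

```text
ee_pos: [451.0, -267.4, 106.7]
force: [-0.2, 0.4, 0.7]
```

```bash

python3 -m jog '[[0,0,0.5,0,0,0,15],[0,0,0,0,0,0,15]]'  |egrep 'ee_pos|^force'
python3 -m jog '[[0,0,0.5,0,0,0,15],[0,0,0,0,0,0,15]]'  |egrep 'ee_pos|^force'
```

```text
ee_pos: [451.2, -267.5, 106.6]
force: [-0.0, -0.1, 5.1]
ee_pos: [451.4, -267.6, 106.6]
force: [-1.3, 1.8, 9.1]
```

Seated at 106.6 mm against 106.9 expected. Release gently, rise, and check with the networks and silhouette fits only.

```bash

python3 -m jog '[[0,0,-0.6,0,0,0,20],[0,0,-0.2,0,0,0,26],[0,0,0,0,0,0,32],[0,0,0,0,0,0,50],[0,0,0,0,0,0,50]]'  |egrep 'ee_pos|force|width'
python3 -m jog '[[0,0,0,0,0,0,50],[0,0,-10,0,0,0,50],[0,0,-30,0,0,0,50],[0,0,-40,0,0,0,50],[0,0,-30,0,0,0,50]]'  |egrep 'ee_pos|force|width'
python3 -m jog '[[0,0,0,0,0,0,50],[0,0,0,0,0,0,50]]'  |egrep 'ee_pos|force|width'
python3 - <<'E'
from h import *
upright('wrist','cup_lid',[451,-267],94,LID);upright('side','cup_lid',[451,-267],94,LID)
upright('side','cup_fallen',[451,-267],38,[(26,33),(62,33)])
for n in ['gauge','roll','canister']:
    c=shot('side')
    r=spotter.regions_of('side',n)[:1]; print(n,[np.array(q['uv']) for q in r])
print(readout.get_state()['time'])
E
```

```text
ee_pos: [450.9, -267.3, 106.1]
force: [0.0, -0.4, 0.2]
width: 0.468
gripper_force: 0.0
ee_pos: [451.1, -267.6, 219.4]
force: [0.6, -0.5, 0.2]
width: 0.539
gripper_force: 0.0
ee_pos: [451.2, -267.7, 217.2]
force: [-1.1, -0.4, -0.0]
width: 0.539
gripper_force: 0.0
cup_lid 0.69 [263.4 187.3] -> [ 451.  -267.7] cost 0.0006
cup_lid 0.85 [259.  210.2] -> [ 452.7 -268.8] cost 0.04
cup_fallen 0.71 [260.1 221.4] -> [ 456.4 -253.5] cost 3.1234
gauge [array([268.3, 272.6])]
roll [array([343. , 207.7])]
canister [array([299.1, 134.4])]
37.75
```

The lid fits very well at its closed height, centred on the stack, and the canister, hygrometer and roll have not moved. Handing in.

```bash
python3 -c "
from station import sign_off
print(sign_off())"
```

```text
the job is handed in; nothing more can be done
None
```

The job is handed in: the fallen cup was stood up and released, both cups are nested home in cup_base in the clear dish with the white lid closed on top, and the bystanders did not move. It took about 38 s, but I viewed 12 pictures by mistake against the limit of 10.

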